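# Slide the bottle shelf home on its rails

## Robot

A 6-joint arm with a two-finger parallel gripper is mounted at the origin on the work surface. World frame = base frame: x ahead of the robot, y to its left, z up, the work surface at z = 0. Lengths are in m, angles in rad, forces in N, time in s.
With the tool pointing down it reaches from about 0.25 to 0.725 m from the base axis. Payload 4 kg.
Tool frame: the origin (TCP) lies on the front face of the gripper's body, between the roots of the fingers; the fingertips stand 73 mm ahead of it and the grasp point (between the pads) lies 54 mm ahead of it; z points along the fingers, y is the line along which they close (so a half turn about z gives the same grasp; the last joint's range is limited). The gripper opens to 85 mm and grips with 20 to 120 N. Pads are 22 mm wide; open, the fingers measure 114 mm over their backs; the gripper's body (76 mm by 85 mm) begins 54 mm behind the grasp point. The pads swing forward as they close: fully open they stand 13 mm farther back than shut.
Start: joints at [-1.167, 0.241, 0.005, 1.335, 0, 1.571], TCP at [0.196, -0.46, 0.304] pointing down, gripper open.
Joint ranges: [-2.72, 2.72], [-1.05, 1.87], [-1.09, 1.28], [-1.99, 2.15], [-1.42, 1.44], [-3.14, 3.14]. Speed limits (rad/s): [2.79, 2.79, 3.14, 3.14, 3.14, 3.14].

## Interface

Orientations are given as a unit quaternion [x, y, z, w].
In Python, from workcell import bot gives the robot as it stands. The module is installed in compiled form; this text tells all that it offers.
- The arm moves only by the tool step_arm, never from a script. Its argument "rows" is a list of rows, each a list of 2 entries, a list of its own where there are three numbers: the shift along the tool's x, y, z in mm, then the turn about the tool's z in degrees. A call has 1 to 12 rows; each row is the pose to reach, as a shift and turn from the pose commanded when the call began, along the tool's axes at that moment; what a row does not reach only later rows make up. A row lasts 1/8 s, in which the tool goes at most 62.5 mm and 10.7 degrees, less where a joint would pass 70% of its speed; a pose out of reach is approached as far as the arm can. A call with a gripper value outside its range is refused whole. "claw" is the gripper's target within -1 to 1 (shut at 1, half-way at 0, fully open at -1), set as the call begins (left out, the last holds). The fingers move at their own pace and stop on an object; the grip force is fixed at half the most. Time passes only in rows, so rows that repeat a pose let the fingers close. It gives the time, the measured TCP pose, the force, the opening and the grip force at its end, in the units of the state.
- bot.get_obs(): the state, without advancing time (a new reading comes with each control period).
- bot.camera(name): name is "side" or "top" or "wrist"; returns (picture, depth): 384x512x3 uint8, red, green, blue; 384x512 float32, m along the optical axis (not along the pixel's ray), 0 where there is no reading.
- bot.camera_params(name): a dict with "fx", "fy", "cx", "cy" (pixels), "D" ([k1, k2, p1, p2, k3] as OpenCV has them; the pictures are not rectified), "pose" (4x4, takes a point from camera to world coordinates). Camera axes: x right, y up, looking along -z (the intrinsics and any distortion apply to the point x, -y, -z); pixel columns grow to the right and rows downward; lengths in m; the calibration is good to about 2 mm. A picture is of the moment at which its call begins: read the wrist's pose just before it. camera_params takes no time and is no camera call; for the wrist camera it gives the pose at the moment of the call.
- bot.job_done(): hands the job in; it is judged then, once.
Trained networks look in the newest picture that a camera, given by its name, has taken for a name from the list of things; names that differ only in an ending like _2 or _b are one class to them, and where a whole thing is asked for, a point or a joint stands for the part that bears it (a point fixed in the world has none). Each returns a list of dicts, best first, with "score" (0 to 1); they miss things now and then, are a little off and sometimes report something else, mostly with a low value. They report only what shows in the picture. A call takes as long as a camera call.
- bot.trace(target, camera): "pixels" (384x512 bool, what is visible of it) and "uv" ([column, row] in pixels, amid what is visible of it).
The state is a dict: "clock": time; "joint_pos": joint angles; "joint_vel": joint speeds; "tau": joint torques, N m; "eef_pos": TCP position; "tool_rot": TCP orientation; "ft_force": force on the tool from outside, world axes, zero at the start; "ft_torque": the same for the moment, N m; "grip_width": finger opening in m; "grasp_force": force on a finger pad.
Only numpy, scipy, OpenCV 4.12 (cv2) and the standard library are available. Lean on these libraries where they do the work, as an engineer would, in place of code of your own. Each camera call takes 0.05 s, during which the arm holds its last target. There are 200 camera calls.

## Task

The grey shelf board of the bench rack is loose on its two rails and has not reached its locating notches. With the fingertips, push the board from its raised lip end along the rails until you feel it drop into the notches, so that it lies level and flat on the rails, then leave it and move clear. Only push it: do not lift or tip the board, and do not disturb the bottle, the blue box or the two vials beside the rack.

Things in the scene. Friction and masses are not known exactly. Their poses are not given: they have to be found in the camera images.
- rack: Fixed low steel rack on the counter, 385 x 192 mm, with two rails. Origin at counter level on the centre line between the rails; x runs along the rails in the direction in which the board must be pushed, y across, z up. Between the rails (|y| below 70 mm) is free air down to the counter, but for two 10 mm high cross bars at x = -73 and x = 288 mm.
- rail (a point): Point on the rack (its x = 0, y = 81, z = 60 mm): centre of the top of the left one of two aluminium rails, 16 mm wide; the other is at y = -81 mm. Each has two notches, 20 mm long, 14 mm deep, upright walls, 144 mm apart. The rails are adjustable, so where the notches are is not given: the board's origin is at rack x = 130 to 180 mm when all four feet drop in.
- guide (a point): Point on the rack (its x = 0, y = 94, z = 77 mm): top edge of the left one of two side guides, 4 mm thick, outside the rails from rack x = -85 to 300 mm; the other is at y = -94 mm. They keep the board straight with 2 mm play a side.
- board: Loose grey shelf board, 180 x 180 mm, 0.42 to 0.84 kg. Origin at its centre, level with the undersides of its feet; panel from z = 8 to 20 mm; x along the rails in the push direction. The origin is 60 mm above the counter while it rides on the rails, 52 mm once dropped home with its panel flat on the rails. It starts 60 to 115 mm short of home and slides under a few newtons.
- foot (a point): Underside of one of the board's four black feet (board x = 72, y = 80 mm; the others at x = +-72, y = +-80 mm), 14 mm long along the rails, 8 mm below the panel. Once in, the upright notch walls are a hard stop to further pushing; if it is pressed hard against them, friction may hold it half-dropped until the push is eased.
- lip (a point): Middle of the face to push: the outer face of the lip that stands up along the board's -x end, 10 mm thick, 160 mm wide. The point is at board x = -90, z = 26 mm; the lip's top is 18 mm above it, and the flat face (lip and panel edge) reaches 18 mm below it.
- saline: Clear bottle with cap, 68 mm diameter, 170 mm tall, stands beside the rack; origin at the centre of its underside. Leave alone.
- vial_box: Blue open divided box, 110 x 80 mm, 45 mm high, stands beside the rack; origin at the centre of its underside. Leave alone.
- vial_a: Small glass vial, 26 mm diameter, 48 mm tall, beside the rack; origin at the centre of its underside. Leave alone.
- vial_b: A second such vial near the first; origin at the centre of its underside. Leave alone.

How it is judged:
On the way:
1. the fingers push the board along while it rides on the rails (contact force between the fingers and board above 0.3 N and distance of board from where it was at the start of the episode above 0.02 m and z of board in the frame of rack above 0.0565 m), for 0.05 s.
At the end, for the whole second after the job is handed in: The board has dropped into the notches: its origin 48 to 54.5 mm above the rack's foot (riding: 60), 115 to 195 mm along the rack and within 8 mm of its centre line, level within 0.02 rad, in line with the rails within 0.05 rad, and at rest (z of board in the frame of rack between 0.048 and 0.0545 m and x of board in the frame of rack between 0.115 and 0.195 m and y of board in the frame of rack between -0.008 and 0.008 m and angle between board's own z axis and vertical below 0.02 rad and angle between the x axis of board and the x axis of rack, either way round below 0.05 rad and linear speed of board below 0.01 m/s); the robot touches nothing.
It fails at once if the board is lifted (more than 8 mm above its height on the rails) or tipped up (z of board in the frame of rack above 0.068 m or angle between board's own z axis and vertical above 0.12 rad).
It fails at once if a bystander (bottle, vial box, vials) is shoved, lifted or knocked over (distance of any of saline, vial_box from where it was at the start of the episode above 0.03 m or angle between any of saline, vial_box, vial_a, vial_b's own z axis and vertical above 0.3 rad or distance of any of vial_a, vial_b from where it was at the start of the episode above 0.02 m).
It also fails if it takes over 48 s, if anything falls off the work surface, if the arm or the gripper's body presses on something with over 40 N, if the wrist force passes 120 N, or if a joint passes its speed limit or range.

## Working session

There is one attempt and no reset: what is moved stays moved. The work goes in short steps, Python scripts to look and compute and a tool call to move; the robot and the scene stay as the last step left them, time stands still between calls to the robot, and variables do not carry over. Pictures are saved under pics/ and viewed, at most 10 in all, crops included, and the job is handed in when it is done.

Besides the shell and the picture viewer there is one more tool, called after "Call:" in YAML: its name, and indented under it one key for each argument. step_arm: Moves the arm, as the interface text tells. Its arguments: {"type":"object","properties":{"rows":{"type":"array"},"claw":{"type":"number"}},"required":["rows"]}

```bash
mkdir -p pics; cat > h.py <<'E'
import numpy as np, cv2
from workcell import bot
def world(cam, px, depth, P):
    """px Nx2, depth N -> world Nx3"""
    K=np.array([[P['fx'],0,P['cx']],[0,P['fy'],P['cy']],[0,0,1]])
    n=cv2.undistortPoints(np.float64(px).reshape(-1,1,2),K,np.array(P['D'],float)).reshape(-1,2)
    c=np.c_[n[:,0]*depth,-n[:,1]*depth,-depth,np.ones(len(depth))]
    return (c@np.array(P['pose']).T)[:,:3]
def cloud(cam,mask,d,P):
    m=mask&(d>0); v,u=np.nonzero(m)
    return world(cam,np.c_[u,v],d[m],P)
E
python3 - <<'E'
from h import *
o=bot.get_obs(); print(o['clock'],o['eef_pos'],o['tool_rot'],o['ft_force'])
ims=[]
for c in ['top','side']:
    P=bot.camera_params(c); im,d=bot.camera(c); ims.append(im)
    for t in ['board','lip','rack','saline','vial_box','vial_a']:
        for r in bot.trace(t,c)[:3]:
            if r['score']<.3: continue
            w=cloud(c,r['pixels'],d,P)
            print(c,t,round(r['score'],2),np.round(r['uv']),r['pixels'].sum(),*(np.round(np.percentile(w,[2,50,98],axis=0),3).tolist() if len(w) else []))
cv2.imwrite('pics/a.png',cv2.resize(np.vstack(ims)[:,:,::-1],(400*1,600)))
cv2.imwrite('pics/top.png',ims[0][:,:,::-1]);cv2.imwrite('pics/side.png',ims[1][:,:,::-1])
E
```

```text
0.0 [ 0.19626478 -0.45934009  0.30302126] [ 9.79689839e-01  2.00516167e-01 -2.00493931e-04 -1.02272722e-03] [0.33037174 0.61355278 1.2423385 ]
top board 0.82 [268. 219.] 5603 [0.472, -0.107, 0.069] [0.573, -0.007, 0.079] [0.675, 0.095, 0.104]
top lip 0.81 [278. 220.] 5424 [0.475, -0.105, 0.076] [0.573, -0.007, 0.079] [0.675, 0.092, 0.104]
top rack 0.94 [264. 272.] 1300 [0.406, -0.165, 0.001] [0.522, -0.017, 0.035] [0.806, 0.158, 0.078]
top saline 0.65 [179. 225.] 821 [0.504, 0.19, 0.012] [0.53, 0.211, 0.116] [0.565, 0.248, 0.171]
top vial_box 0.9 [326. 176.] 1496 [0.643, -0.19, -0.0] [0.703, -0.138, 0.017] [0.761, -0.081, 0.046]
top vial_a 0.65 [220. 254.] 73 [0.475, 0.11, 0.016] [0.485, 0.119, 0.047] [0.494, 0.129, 0.051]
side board 0.86 [282. 188.] 4595 [0.47, -0.107, 0.077] [0.572, -0.0, 0.081] [0.678, 0.099, 0.105]
side lip 0.78 [277. 192.] 4687 [0.471, -0.109, 0.075] [0.572, -0.001, 0.081] [0.679, 0.099, 0.105]
side rack 0.92 [246. 232.] 4161 [0.404, -0.085, 0.002] [0.631, 0.089, 0.059] [0.807, 0.196, 0.079]
side saline 0.65 [298. 272.] 2898 [0.508, 0.215, 0.007] [0.54, 0.246, 0.097] [0.57, 0.258, 0.171]
side vial_box 0.8 [225. 170.] 839 [0.652, -0.195, 0.003] [0.713, -0.151, 0.036] [0.767, -0.081, 0.048]
side vial_a 0.71 [321. 251.] 220 [0.477, 0.113, 0.011] [0.486, 0.129, 0.042] [0.499, 0.133, 0.051]
side vial_a 0.6 [348. 246.] 283 [0.418, 0.097, 0.004] [0.431, 0.114, 0.03] [0.442, 0.119, 0.05]
```

View pics/top.png

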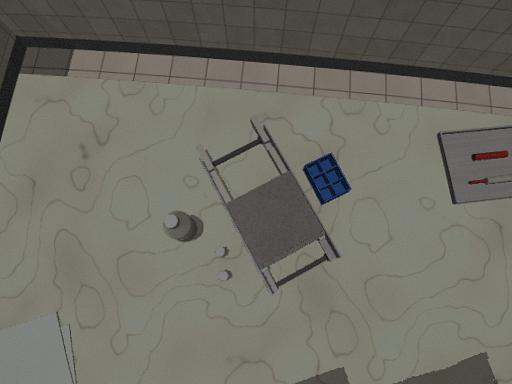

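View pics/side.png

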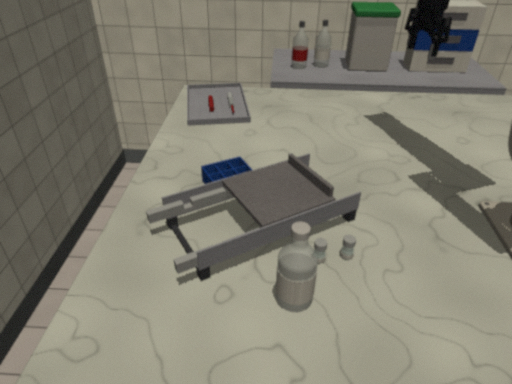

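The top view shows the board at about (278,220). Its lip end is toward the robot, lower right, and the push direction is up-left. The vials are at (220,252) and (223,275), and the side view shows the lip at (310,175). Next I'll fit the board and rack poses.

```bash
python3 - <<'E'
from h import *
for c in ['top','side']:
    P=bot.camera_params(c); im,d=bot.camera(c)
    m=bot.trace('board',c)[0]['pixels']; w=cloud(c,m,d,P)
    p=w[(w[:,2]>.07)&(w[:,2]<.088)]; r=cv2.minAreaRect(np.float32(p[:,:2])*1000)
    l=w[w[:,2]>.095]; lr=cv2.minAreaRect(np.float32(l[:,:2])*1000)
    print(c,'panel',r,'lip',len(l),np.round(np.median(l,axis=0),3),lr)
    m=bot.trace('rack',c)[0]['pixels']; g=cloud(c,m,d,P); g=g[(g[:,2]>.045)&(g[:,2]<.09)]
    print('rack',cv2.minAreaRect(np.float32(g[:,:2])*1000))
    pts=cv2.fitLine(np.float32(l[:,:2]),cv2.DIST_HUBER,0,.01,.01).ravel(); print('lipline',pts)
E
```

```text
top panel ((575.7485961914062, -6.894683837890625), (179.58470153808594, 179.96290588378906), 33.71725082397461) lip 286 [ 0.505 -0.054  0.103] ((504.544189453125, -53.74005889892578), (10.069440841674805, 158.94654846191406), 33.583534240722656)
rack ((607.2608032226562, 13.597900390625), (380.4833984375, 192.80966186523438), 33.55363845825195)
lipline [ 0.5511537  -0.83440375  0.5044391  -0.05327658]
side panel ((578.6339721679688, -9.80767822265625), (182.86676025390625, 191.24942016601562), 33.322601318359375) lip 339 [ 0.501 -0.043  0.104] ((505.8226318359375, -53.653404235839844), (14.128227233886719, 159.55194091796875), 34.26866149902344)
rack ((607.6800537109375, 12.408523559570312), (385.63818359375, 196.214111328125), 33.53095626831055)
lipline [ 0.5536763  -0.832732    0.49288923 -0.02732376]
```

Both cameras agree: rack yaw is 33.55°, the lip face is near (0.500,-0.057), and the board is at rack x ≈ 70 mm. I'll close the fingers, line the tool up with the rack and go above a point 45 mm behind the lip.

Call:
step_arm:
  rows:
    - [[50, -31, 0], -3]
    - [[100, -62, 0], -6]
    - [[150, -93, 0], -9]
    - [[200, -123, 0], -10.4]
    - [[250, -154, 0], -10.4]
    - [[300, -185, 0], -10.4]
    - [[350, -216, 0], -10.4]
    - [[394, -243, 0], -10.4]
    - [[394, -243, 0], -10.4]
    - [[394, -243, 0], -10.4]
  claw: 1

```text
clock: 2.25
eef_pos: [0.463, -0.0815, 0.3037]
tool_rot: [0.957, 0.289, -0.0, -0.0]
ft_force: [0.3, -0.3, 0.2]
grip_width: -0.0001
grasp_force: 0.0
```

```bash
cat > s.py <<'E'
from h import *
from scipy.spatial.transform import Rotation as R
u=np.array([np.cos(np.radians(33.55)),np.sin(np.radians(33.55))]); n=np.array([-u[1],u[0]])
o=bot.get_obs(); p=o['eef_pos']; M=R.from_quat(o['tool_rot']).as_matrix()
c=np.array([.6073,.0136])
print('t',o['clock'],'p',np.round(p,4),'rack x,y',np.round([(p[:2]-c)@u*1000+107.5,(p[:2]-c)@n*1000],1),'tool x ang',np.degrees(np.arctan2(M[1,0],M[0,0])),'z',M[:,2].round(3),'F along/lat/z',np.round([o['ft_force'][:2]@u,o['ft_force'][:2]@n,o['ft_force'][2]],2),o['grip_width'])
E
python3 s.py
```

```text
t 2.25 p [ 0.463  -0.0815  0.3037] rack x,y [-65.3   0.5] tool x ang 33.57117003793283 z [-0.001 -0.    -1.   ] F along/lat/z [ 0.05 -0.38  0.19] -9.100820074924587e-05
```

Call:
step_arm:
  rows:
    - [[0, 0, 45], 0]
    - [[0, 0, 90], 0]
    - [[0, 0, 130], 0]
    - [[0, 0, 155], 0]
    - [[0, 0, 160], 0]
    - [[0, 0, 160], 0]

```text
clock: 3.0
eef_pos: [0.4633, -0.0825, 0.1445]
tool_rot: [0.958, 0.288, 0.0, 0.0]
ft_force: [0.6, -0.7, -0.2]
grip_width: 0.0002
grasp_force: 0.0
```

```bash
python3 s.py; python3 - <<'E'
from h import *
im,d=bot.camera('side'); cv2.imwrite('pics/s2.png',cv2.resize(im[100:300,120:420,::-1],(750,500)))
E
```

```text
t 3.0 p [ 0.4633 -0.0825  0.1445] rack x,y [-65.6  -0.4] tool x ang 33.435803536009324 z [ 0. -0. -1.] F along/lat/z [ 0.12 -0.87 -0.15] 0.0002078649809588431
```

View pics/s2.png

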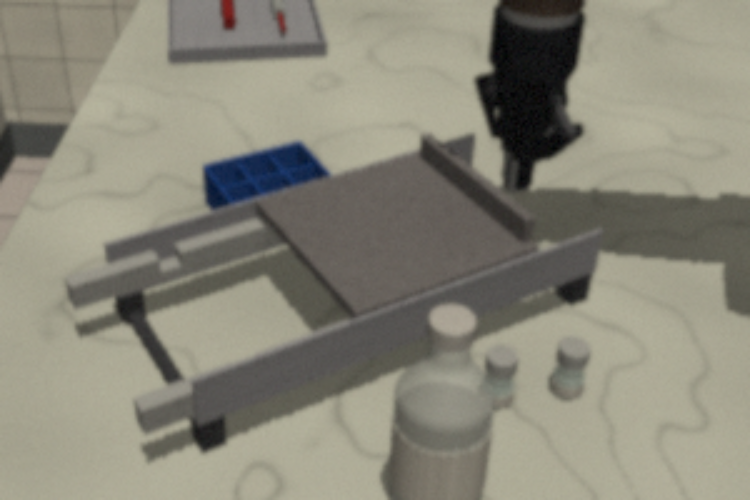

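The closed fingers are behind the middle of the lip at about (515,180). Both vials and the bottle are well clear. Starting the push.

Call:
step_arm:
  rows:
    - [[8, 0, 0], 0]
    - [[16, 0, 0], 0]
    - [[24, 0, 0], 0]
    - [[30, 0, 0], 0]
    - [[35, 0, 0], 0]
    - [[40, 0, 0], 0]
    - [[46, 0, 0], 0]
    - [[52, 0, 0], 0]
    - [[58, 0, 0], 0]
    - [[64, 0, 0], 0]
    - [[70, 0, 0], 0]
    - [[75, 0, 0], 0]

```text
clock: 4.55
eef_pos: [0.5236, -0.0412, 0.1438]
tool_rot: [0.958, 0.288, -0.003, 0.001]
ft_force: [-8.0, -5.6, 6.4]
grip_width: 0.0002
grasp_force: 4.4
```

```bash
cat > b.py <<'E'
from s import *
P=bot.camera_params('side'); im,d=bot.camera('side')
w=cloud('side',bot.trace('board','side')[0]['pixels'],d,P)
x=(w[:,:2]-c)@u*1000+107.5; y=(w[:,:2]-c)@n*1000; z=w[:,2]*1000
k=(z<90)&(abs(y)<75)
A=np.c_[x[k],y[k],np.ones(k.sum())]; f=np.linalg.lstsq(A,z[k],rcond=None)[0]
print('board front x',np.percentile(x[k],98),'panel z med',np.median(z[k]),'slopes',f[:2],'lip top',np.percentile(z,99),'lip x',np.median(x[z>90]))
E
python3 b.py
```

```text
t 4.55 p [ 0.5236 -0.0412  0.1438] rack x,y [7.5 0.5] tool x ang 33.462992070808 z [-0.005 -0.003 -1.   ] F along/lat/z [-9.75 -0.24  6.41] 0.00017568034948663557
board front x 199.1350717850221 panel z med 81.30524727725397 slopes [-0.00187685  0.00263577] lip top 105.79813644833226 lip x 28.570007606834686
```

Call:
step_arm:
  rows:
    - [[4, 0, 0], 0]
    - [[8, 0, 0], 0]
    - [[12, 0, 0], 0]
    - [[15, 0, 0], 0]
    - [[18, 0, 0], 0]
    - [[20, 0, 0], 0]

```text
clock: 5.4
eef_pos: [0.5402, -0.0302, 0.1437]
tool_rot: [0.958, 0.288, -0.003, 0.001]
ft_force: [-6.9, -4.7, 5.8]
grip_width: 0.0004
grasp_force: 4.3
```

```bash
python3 b.py
```

```text
t 5.4 p [ 0.5402 -0.0302  0.1437] rack x,y [27.4  0.5] tool x ang 33.46429124598108 z [-0.005 -0.003 -1.   ] F along/lat/z [-8.37 -0.08  5.81] 0.0003977182157190814
board front x 218.99812413099207 panel z med 81.32180670047873 slopes [-0.00812489 -0.00051006] lip top 105.64240552677275 lip x 48.58422594426157
```

Call:
step_arm:
  rows:
    - [[3, 0, 0], 0]
    - [[6, 0, 0], 0]
    - [[9, 0, 0], 0]
    - [[12, 0, 0], 0]
    - [[14, 0, 0], 0]

```text
clock: 6.12
eef_pos: [0.552, -0.0225, 0.1438]
tool_rot: [0.958, 0.288, -0.003, 0.001]
ft_force: [-6.3, -4.4, 6.5]
grip_width: -0.0002
grasp_force: 4.2
```

```bash
python3 b.py
```

```text
t 6.125 p [ 0.552  -0.0225  0.1438] rack x,y [41.4  0.5] tool x ang 33.46599619199704 z [-0.005 -0.003 -1.   ] F along/lat/z [-7.74 -0.2   6.48] -0.00021770228075853335
board front x 233.06560246260182 panel z med 81.2946415024282 slopes [-0.00809851  0.00011034] lip top 105.65488762435172 lip x 62.57826474569437
```

Call:
step_arm:
  rows:
    - [[3, 0, 0], 0]
    - [[6, 0, 0], 0]
    - [[8, 0, 0], 0]
    - [[10, 0, 0], 0]

```text
clock: 6.72
eef_pos: [0.5602, -0.017, 0.1438]
tool_rot: [0.958, 0.288, -0.003, 0.001]
ft_force: [-7.2, -4.8, 6.1]
grip_width: 0.0002
grasp_force: 4.1
```

```bash
python3 b.py
```

```text
t 6.725 p [ 0.5602 -0.017   0.1438] rack x,y [51.3  0.5] tool x ang 33.46237008486024 z [-0.005 -0.003 -1.   ] F along/lat/z [-8.67 -0.02  6.14] 0.00017531683859802003
board front x 242.89363196971954 panel z med 81.3308181494981 slopes [-0.00889915  0.00080841] lip top 105.80172958690889 lip x 72.35689557280035
```

Still riding, with the origin at about 156 mm.

Call:
step_arm:
  rows:
    - [[3, 0, 0], 0]
    - [[5, 0, 0], 0]
    - [[7, 0, 0], 0]
    - [[9, 0, 0], 0]

```text
clock: 7.32
eef_pos: [0.5677, -0.0121, 0.1437]
tool_rot: [0.958, 0.288, -0.003, 0.001]
ft_force: [-7.1, -4.0, 6.3]
grip_width: 0.0002
grasp_force: 4.1
```

```bash
python3 b.py
```

```text
t 7.325 p [ 0.5677 -0.0121  0.1437] rack x,y [60.3  0.5] tool x ang 33.45931536085466 z [-0.005 -0.003 -1.   ] F along/lat/z [-8.1   0.6   6.29] 0.0001821092483138379
board front x 251.76123818188248 panel z med 81.3573668742442 slopes [-0.007039   -0.00064103] lip top 105.6980650472873 lip x 81.53001888522365
```

Call:
step_arm:
  rows:
    - [[2, 0, 0], 0]
    - [[4, 0, 0], 0]
    - [[6, 0, 0], 0]
    - [[7, 0, 0], 0]

```text
clock: 7.92
eef_pos: [0.5736, -0.0081, 0.1437]
tool_rot: [0.958, 0.288, -0.003, 0.001]
ft_force: [-6.7, -4.5, 6.2]
grip_width: -0.0
grasp_force: 4.2
```

```bash
python3 b.py
```

```text
t 7.925 p [ 0.5736 -0.0081  0.1437] rack x,y [67.4  0.5] tool x ang 33.469575481054484 z [-0.005 -0.003 -1.   ] F along/lat/z [-8.11 -0.05  6.22] -3.788466657532742e-05
board front x 258.9468016521709 panel z med 81.31458421406262 slopes [-0.0091957   0.00026776] lip top 105.71995429872383 lip x 88.56482389162872
```

Call:
step_arm:
  rows:
    - [[2, 0, 0], 0]
    - [[4, 0, 0], 0]
    - [[5, 0, 0], 0]

```text
clock: 8.4
eef_pos: [0.5773, -0.0055, 0.1436]
tool_rot: [0.958, 0.288, -0.003, 0.001]
ft_force: [-9.0, -4.8, 7.0]
grip_width: -0.0001
grasp_force: 5.1
```

```bash
python3 b.py
```

```text
t 8.4 p [ 0.5773 -0.0055  0.1436] rack x,y [72.   0.7] tool x ang 33.4636070625561 z [-0.006 -0.003 -1.   ] F along/lat/z [-10.1    0.99   7.  ] -0.00014388134097917575
board front x 263.47785105231134 panel z med 81.23204421128416 slopes [-0.00899275 -0.00044039] lip top 105.67757256683052 lip x 92.9786468656281
```

```bash
python3 - <<'E'
from h import *
im,d=bot.camera('side'); cv2.imwrite('pics/s3.png',cv2.resize(im[140:280,130:370,::-1],(800,467),interpolation=cv2.INTER_CUBIC))
E
```

```text
(no output)
```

View pics/s3.png

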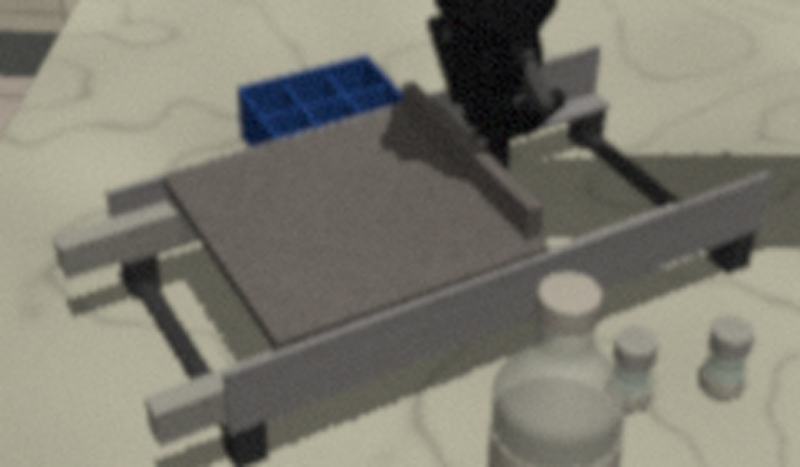

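The board still rides high, and its front edge already covers the front notch. I'll work out the notch position from the earlier picture, where it was visible at crop (158–180,255).

```bash
python3 - <<'E'
from s import *
P=bot.camera_params('side')
for q in [(110,270),(150,255),(158,252),(178,245),(182,250),(70,280)]:
    px=np.array([[q[0]/2.5+120,q[1]/2.5+100]])
    a=world('s',px,np.array([1.]),P)[0]; C=np.array(P['pose'])[:3,3]; v=a-C
    for z in (.06,):
        w=C+v*(z-C[2])/v[2]; print(q,np.round([(w[:2]-c)@u*1000+107.5,(w[:2]-c)@n*1000],1))
E
```

```text
t 8.55 p [ 0.5773 -0.0054  0.1436] rack x,y [72.   0.7] tool x ang 33.4652850089541 z [-0.006 -0.003 -1.   ] F along/lat/z [-10.05   0.68   6.65] -0.00029302523765790717
(110, 270) [301.7 -80.1]
(150, 255) [264.4 -83.6]
(158, 252) [256.8 -84.3]
(178, 245) [237.7 -85.4]
(182, 250) [237.5 -76.9]
(70, 280) [335.4 -83.2]
```

The notch spans rack x of about 238–257 mm, so home is near 175 mm. The board is almost there, so I'll creep forward.

Call:
step_arm:
  rows:
    - [[1, 0, 0], 0]
    - [[2, 0, 0], 0]

```text
clock: 8.8
eef_pos: [0.5801, -0.0037, 0.1433]
tool_rot: [0.958, 0.288, -0.002, -0.0]
ft_force: [-5.0, -2.7, 3.1]
grip_width: -0.0003
grasp_force: 4.0
```

```bash
python3 b.py
```

```text
t 8.8 p [ 0.5801 -0.0037  0.1433] rack x,y [75.3  0.6] tool x ang 33.489954020702214 z [-0.004 -0.001 -1.   ] F along/lat/z [-5.71  0.52  3.09] -0.00033248619400998776
board front x 266.70117294303384 panel z med 73.37260624505493 slopes [-0.01486959 -0.00120481] lip top 97.7944310751271 lip x 95.27824859584048
```

It dropped: the panel went from 81.3 to 73.4 mm. I'll ease off, then retreat and rise.

Call:
step_arm:
  rows:
    - [[-3, 0, 0], 0]
    - [[-8, 0, 0], 0]
    - [[-20, 0, 0], 0]
    - [[-40, 0, 0], 0]
    - [[-40, 0, -30], 0]
    - [[-40, 0, -70], 0]
    - [[-40, 0, -120], 0]
    - [[-40, 0, -150], 0]
    - [[-40, 0, -150], 0]

```text
clock: 10.02
eef_pos: [0.5493, -0.0255, 0.2971]
tool_rot: [0.958, 0.288, 0.003, 0.001]
ft_force: [0.2, 0.7, 0.0]
grip_width: 0.0
grasp_force: 0.0
```

```bash
python3 b.py; python3 - <<'E'
from h import *
im,d=bot.camera('side'); cv2.imwrite('pics/s4.png',cv2.resize(im[140:280,130:370,::-1],(800,467),interpolation=cv2.INTER_CUBIC))
E
```

```text
t 10.025 p [ 0.5493 -0.0255  0.2971] rack x,y [37.5 -0.6] tool x ang 33.52314170868993 z [ 0.007 -0.    -1.   ] F along/lat/z [0.53 0.49 0.02] 1.8232503359166307e-05
board front x 267.1343971751198 panel z med 73.39421008114233 slopes [-0.00940018  0.00490466] lip top 97.81818081292664 lip x 95.91917812556211
```

View pics/s4.png

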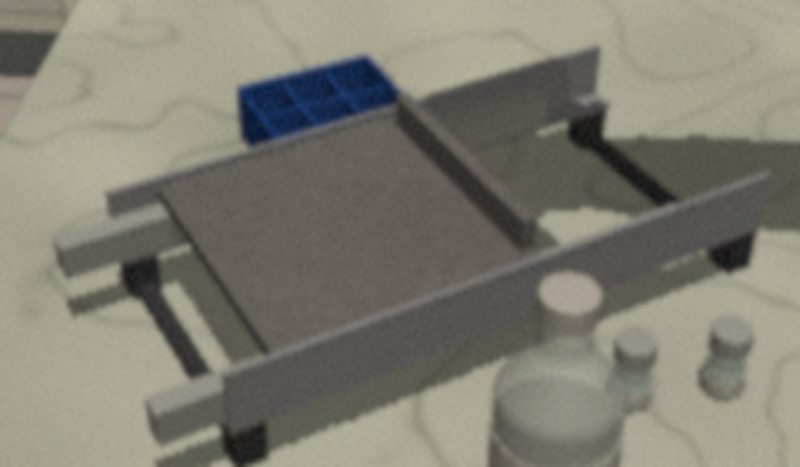

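The board lies flat between the guides, its panel at 73.4 mm and its tilt back to the riding baseline. The bottle, vials and box have not moved, and the arm is clear.

```bash
python3 -c "
from workcell import bot
print(bot.job_done())"
```

```text
the job is handed in; nothing more can be done
None
```

The board was pushed along the rails until it dropped about 8 mm into the notches and lies flat; the arm is clear, the bottle, box and vials look unmoved, and the job is handed in (no verdict was returned).

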